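# Roll a lying bottle up the loading ramp onto the bottle roller

### The arm

A 7-joint arm with a two-finger parallel gripper is mounted at the origin on a cart in front of the work surface, level with it; the furniture and walls round the work are solid. World frame = base frame: x ahead of the robot, y to its left, z up, the work surface at z = 0. Lengths are in m, angles in rad, forces in N, time in s.
With the tool pointing down it reaches from about 0.35 to 0.9 m from the base axis. Payload 8.1 kg.
Tool frame: the origin (TCP) lies between the finger pads; the fingertips stand 8 mm ahead of it and the grasp point (between the pads) lies 11 mm behind it (arm.tcp_to_tips is the distance from the TCP to the fingertips, in m); z points along the fingers, x is the direction in which the jaws open and shut, and the axes are right-handed (so a half turn about z gives the same grasp; the last joint's range is limited). The gripper opens to 92 mm and grips with 3 to 60 N. Pads are 19 mm wide; open, the fingers measure 130 mm over their backs; the gripper's body (75 mm by 190 mm) begins 47 mm behind the grasp point.
Start: joints at [-0.103, 0.434, 0.025, 1.573, -0.012, 1.134, -0.075], TCP at [0.625, -0, 0.235] pointing down, gripper open.
Joint ranges: [-2.62, 2.62], [-0.44, 2.09], [-1.27, 1.32], [0.08, 2.57], [-1.32, 4.46], [0.12, 2], [-2.74, 2.74]. Speed limits (rad/s): [2.22, 2.22, 3.01, 3.01, 3.14, 3.14, 3.14].

### API

Orientations are given as a rotation vector (axis times angle).
In Python, from cell import arm, eyes gives the robot as it stands.
- The arm moves only by the tool play_rows, never from a script. Its argument "rows" is a list of rows, each a list of 3 entries, a list of its own where there are three numbers: the shift along the tool's x, y, z each as a share of 50 cm, from -1 to 1, then the turn, a rotation vector about the tool's x, y, z each as a share of 60 degrees, from -1 to 1, then the opening, from -1 (shut) to 1 (fully open), so that 0 is half open. In form: [[[dx, dy, dz], [ax, ay, az], grip], ...]. A call has 1 to 10 rows; each row is the pose to reach, as a shift and turn from the pose commanded when the call began, along the tool's axes at that moment; what a row does not reach only later rows make up. A row lasts 1/10 s, in which the tool goes at most 50 mm and 8.59 degrees, less where a joint would pass 70% of its speed; a pose out of reach is approached as far as the arm can. A call with a number of a shift or a turn outside -1 to 1 is refused whole. A call with a gripper value outside its range is refused whole. The fingers move at their own pace and stop on an object; "newtons" is the grip in N (left out, the last holds). Time passes only in rows, so rows that repeat a pose let the fingers close. It gives the time, the measured TCP pose, the force and the opening at its end, in the units of the state.
- arm.observe(): the state, without advancing time (a new reading comes with each control period).
- eyes.get_image(name): name is "scene" or "side" or "wrist"; returns (picture, depth): 400x640x3 uint8, red, green, blue; 400x640 float32, m along the optical axis (not along the pixel's ray), 0 where there is no reading.
- eyes.get_calibration(name): a dict with "intrinsics" (3x3 intrinsics, pixels), "R" (3x3) and "t" (3): a world point X has camera coordinates R X + t. Camera axes: x right, y down, z forward; pixel columns grow to the right and rows downward; lengths in m; the calibration is good to about 2 mm. A picture is of the moment at which its call begins: read the wrist's pose just before it. get_calibration takes no time and is no camera call; for the wrist camera it gives the pose at the moment of the call.
- arm.sign_off(): hands the job in, once; it reports no verdict.
The state is a dict: "clock": time; "joints": joint angles; "dq": joint speeds; "joint_efforts": joint torques, N m; "position": TCP position; "ee_rot": TCP orientation; "force": force on the tool from outside, world axes, zero at the start; "ft_torque": the same for the moment, N m; "width": opening from 0.0 (shut) to 1.0 (fully open).
Only numpy, scipy, OpenCV 4.12 (cv2) and the standard library are available. Lean on these libraries where they do the work, as an engineer would, in place of code of your own. Each camera call takes 0.05 s, during which the arm holds its last target.

### The job

Push the brown bottle that lies on the worktop up the steel loading ramp of the bottle roller, over the top and down into the trough between the two rollers, where it comes to rest lying straight against the rear roller, its stop. Only push it from behind with the fingers, slowly: never grip or lift it, and keep the fingers against it all the way up so that it never rolls ahead or back on its own. Leave everything else standing where it is, and finish with the hand clear.

Things in the scene. Friction and masses are not known exactly. Their poses are not given: they have to be found in the camera images.
- amber_bottle: Brown reagent bottle, black screw cap, lying before the foot of the ramp, cap to the left as one looks uphill, only roughly square to the ramp; rolls freely. 127 mm long, 0.33 kg; body 60 mm in diameter and 87 mm long, cap 36 mm in diameter. Origin on its axis at the centre of its base; z runs along the axis from base to cap (level as it lies); x and y turn as it rolls.
- bottle_middle (a point): Point on the bottle's axis in the middle of its 87 mm long cylindrical body (43.5 mm from the base; the centre of mass lies 5 mm nearer the cap); 30 mm above the surface the bottle lies on.
- bottle_cap (a point): Point on the bottle's axis where the cap begins, 110 mm from the base.
- bottle_roller: Bench bottle roller, fixed: ramp, two black rubber rollers between grey brackets (inner faces at y = +-94 mm, 42 mm high), behind them a white housing 58 mm high, its front at x = 239 mm. Origin on the worktop at the middle of the ramp's foot edge; x points level in the uphill direction, y to the left, z up.
- front_roller (a point): Middle of the front roller's axis: roller 20 mm in diameter, parallel to y, at x = 170 mm, z = 11 mm in the bottle roller's frame. It continues the top end of the ramp without a step. Does not turn.
- rear_roller (a point): Middle of the rear roller's axis: same size, at x = 225 mm, z = 20 mm; it stands higher and is the stop. Does not turn.
- ramp_deck: Steel plate of the ramp, 170 mm long and 190 mm wide, rising 7 degrees (0.122 rad) from the worktop without a step at its foot. Its sides have low flanges, 10 mm high, inner faces at y = +-91 mm. Origin at the middle of the foot edge, on the plate's surface; x points up along the slope, y to the left, z square to the plate.
- trough (a point): Centre of the trough: where the bottle's axis lies once it rests on both rollers (midway between the brackets), 193 mm from the foot edge in the roller's x and 44 mm above the worktop. The bottle drops about 7 mm from the top of the front roller to get there.
- beaker: Bystander: clear beaker, 62 mm wide, 68 mm high, standing right of the ramp. Origin under its centre.
- vial: Bystander: glass vial with a black cap, 24 mm wide, 56 mm high, standing left of the ramp. Origin under its centre.
- stopper: Bystander: rubber stopper, 26 mm wide and high, standing right of the rollers. Origin under its centre.
- small_bottle: Bystander: slim white bottle, 48 mm wide, 112 mm high, standing upright right of the foot of the ramp. Origin under its centre.
- petri: Bystander: petri dish, 61 mm wide, 16 mm high, on the worktop to the robot's right. Origin under its centre.
Things that resemble listed ones, but are neither listed nor needed, are in the scene too. Leave any blue look-alike of the amber_bottle alone.

How it is judged:
By the outcome, as a careful person would: the job done as asked, in the order asked, and still so for the second after the job is handed in, with the robot touching nothing.
It also fails if it takes over 54 s, if anything falls off the work surface, if the arm or the gripper's body presses on something with over 40 N, if the wrist force passes 120 N, or if a joint passes its speed limit or range.

## Working session

There is one attempt and no reset: what is moved stays moved. The work goes in short steps, Python scripts to look and compute and a tool call to move; the robot and the scene stay as the last step left them, time stands still between calls to the robot, and variables do not carry over. Pictures are saved under pics/ and viewed, and the job is handed in when it is done.

Besides the shell and the picture viewer there is one more tool, called after "Call:" as name(argument=value, ...) on one line, values as JSON. play_rows: Moves the arm, as the interface text tells. Its arguments: {"type":"object","properties":{"rows":{"type":"array","items":{"type":"array"}},"newtons":{"type":"number"}},"required":["rows"]}

```bash
mkdir -p pics; ls; python3 - <<'E'
from cell import arm, eyes
import cv2,numpy as np
s=arm.observe();print(s['clock'],s['position'],s['ee_rot'],s['width'],arm.tcp_to_tips)
for n in ["scene","side","wrist"]:
    c=eyes.get_calibration(n); p,d=eyes.get_image(n)
    cv2.imwrite(f"pics/{n}0.png",p[:,:,::-1]); np.savez(f"{n}0.npz",p=p,d=d,**c)
    print(n,c['intrinsics'].round(1).tolist(),c['R'].round(3).tolist(),c['t'].round(3))
E
```

```text
pics
0.0 [ 6.24501520e-01 -6.83804175e-05  2.33950352e-01] [ 3.14144045e+00 -1.23095153e-04 -2.44549276e-03] 1.001068018148196 0.008
scene [[397.6, 0.0, 316.5], [0.0, 397.6, 205.4], [0.0, 0.0, 1.0]] [[0.81, -0.586, 0.006], [-0.387, -0.542, -0.746], [0.44, 0.602, -0.666]] [-0.549  0.218  1.071]
side [[471.7, 0.0, 325.4], [0.0, 471.7, 199.8], [0.0, 0.0, 1.0]] [[-0.991, -0.13, -0.022], [-0.05, 0.526, -0.849], [0.122, -0.841, -0.528]] [0.568 0.13  1.124]
wrist [[278.9, 0.0, 316.7], [0.0, 278.9, 195.4], [0.0, 0.0, 1.0]] [[1.0, -0.001, -0.001], [-0.001, -0.962, 0.273], [-0.001, -0.273, -0.962]] [-0.625 -0.033  0.391]
```

View pics/scene0.png

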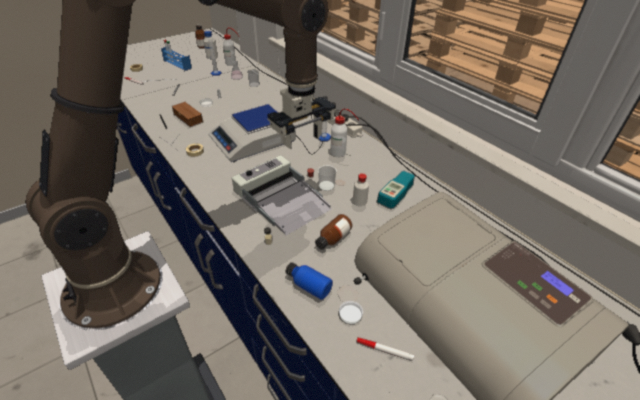

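View pics/side0.png

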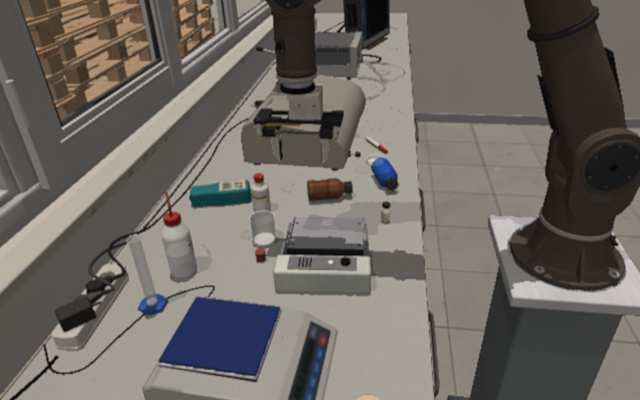

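View pics/wrist0.png

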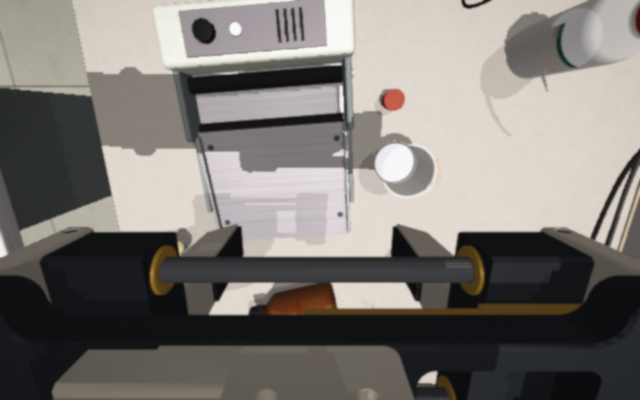

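```bash
cat > h.py <<'E'
import numpy as np,cv2
def load(n): 
    z=np.load(n+".npz");return {k:z[k] for k in z.files}
def pts(z,uv):
    uv=np.atleast_2d(uv).astype(int);d=z['d'][uv[:,1],uv[:,0]]
    K=z['intrinsics'];c=np.c_[(uv[:,0]-K[0,2])/K[0,0]*d,(uv[:,1]-K[1,2])/K[1,1]*d,d]
    return (c-z['t'])@z['R']
def ray(z,uv,h):
    uv=np.atleast_2d(uv).astype(float);K=z['intrinsics']
    r=np.c_[(uv[:,0]-K[0,2])/K[0,0],(uv[:,1]-K[1,2])/K[1,1],np.ones(len(uv))]@z['R']
    C=-z['R'].T@z['t'];return C+r*((h-C[2])/r[:,2])[:,None]
def cloud(z):
    v,u=np.mgrid[0:400,0:640];P=pts(z,np.c_[u.ravel(),v.ravel()]);return P.reshape(400,640,3)
E
python3 - <<'E'
from h import *
z=load("wrist0");cv2.imwrite("pics/wc.png",cv2.resize(z['p'][0:250,130:470,::-1],None,fx=2.3,fy=2.3,interpolation=2))
z=load("side0");cv2.imwrite("pics/sc.png",cv2.resize(z['p'][110:310,170:450,::-1],None,fx=2.8,fy=2.8,interpolation=2))
for n in ["side0","scene0"]:
    z=load(n);P=cloud(z);h=cv2.cvtColor(z['p'],cv2.COLOR_RGB2HSV)
    m=(h[...,0]<14)&(h[...,1]>130)&(h[...,2]>40)&(z['d']>0)&(P[...,2]>.005)&(P[...,2]<.08)&(P[...,0]>.3)&(P[...,0]<.9)&(abs(P[...,1])<.35)
    k,l,st,c=cv2.connectedComponentsWithStats(m.astype(np.uint8))
    for i in range(1,k):
        if st[i,4]>60:
            Q=P[l==i];print(n,c[i].round(),st[i,4],Q.mean(0).round(3),Q.min(0).round(3),Q.max(0).round(3))
E
```

```text
side0 [325. 189.] 608 [ 0.596 -0.18   0.042] [ 0.544 -0.211  0.01 ] [ 0.645 -0.156  0.063]
side0 [260. 254.] 87 [0.715 0.1   0.02 ] [0.706 0.087 0.005] [0.726 0.107 0.03 ]
scene0 [333. 231.] 339 [ 0.579 -0.216  0.049] [ 0.544 -0.241  0.022] [ 0.645 -0.179  0.063]
```

View pics/wc.png

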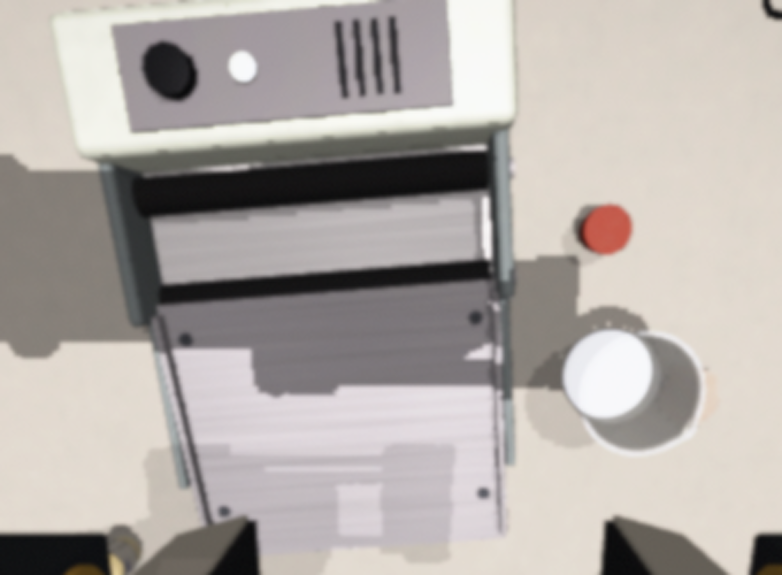

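View pics/sc.png

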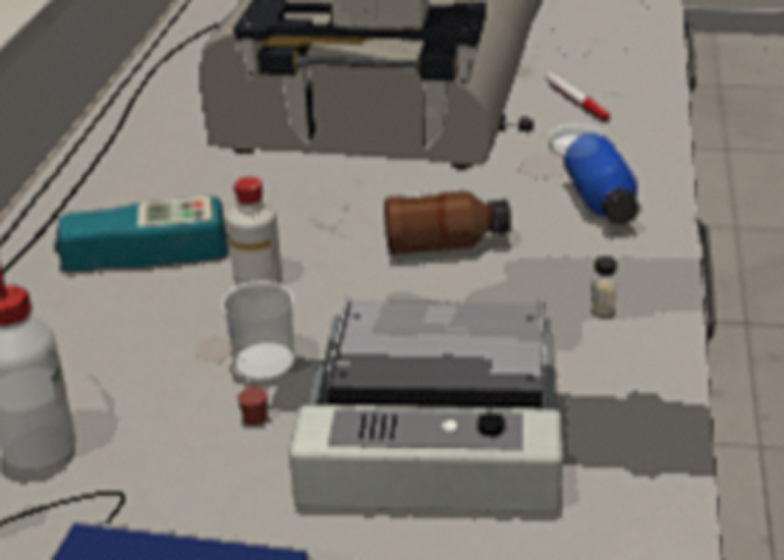

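```bash
python3 - <<'E'
from h import *
z=load("wrist0");P=cloud(z)
for nm,a in dict(FR_L=(162,295),FR_R=(488,270),RR_L=(140,195),RR_R=(488,170),brL_top=(135,322),brR_top=(507,295),brL2=(106,165),brR2=(503,130),houL=(85,158),houR=(512,124),footR=(503,532),footmid=(400,545),flR_top=(495,305),flL_top=(158,318)).items():
    uv=np.array([130+a[0]/2.3,a[1]/2.3]);print(nm,uv.round(),pts(z,uv.round()).round(4), ray(z,uv,0.02).round(4)[0,:2])
# black rollers mask in wrist
g=z['p'].max(2)
yy,xx=np.mgrid[0:400,0:640]
m=(g<45)&(P[...,2]>.01)&(P[...,2]<.04)&(yy<140)&(xx>180)&(xx<360)
k,l,st,c=cv2.connectedComponentsWithStats(m.astype(np.uint8))
for i in range(1,k):
    if st[i,4]>80:
        Q=P[l==i]; 
        f=np.polyfit(Q[:,0],Q[:,1],1);print(c[i],st[i],f,np.arctan(f[0]),Q.min(0),Q.max(0))
# plate
pl=(P[...,2]<.03)&(yy>150)&(yy<225)&(xx>225)&(xx<340)
Q=P[pl];A=np.c_[Q[:,:2],np.ones(len(Q))];f=np.linalg.lstsq(A,Q[:,2],rcond=None)[0]
print("plane",f,"tilt",np.hypot(*f[:2]),"yaw",np.arctan2(f[1],f[0]),"res",np.std(A@f-Q[:,2]))
# housing top
hm=(P[...,2]>.05)&(P[...,2]<.066)&(yy<75)&(xx>150)&(xx<360)
Q=P[hm];r=cv2.minAreaRect(Q[:,:2].astype(np.float32)*1000);print(r,cv2.boxPoints(r))
E
```

```text
FR_L [200. 128.] [[0.4771 0.0605 0.0206]] [0.4773 0.0602]
FR_R [342. 117.] [[0.6568 0.0738 0.021 ]] [0.6571 0.0733]
RR_L [191.  85.] [[0.4762 0.1105 0.0307]] [0.4716 0.1118]
RR_R [342.  74.] [[0.6564 0.1249 0.0117]] [0.6559 0.1239]
brL_top [189. 140.] [[0.4709 0.0473 0.0421]] [0.4606 0.0455]
brR_top [350. 128.] [[0.6649 0.0612 0.0418]] [0.6679 0.06  ]
brL2 [176.  72.] [[0.4663 0.123  0.0432]] [0.4556 0.1265]
brR2 [349.  57.] [[0.6612 0.1383 0.0424]] [0.6632 0.143 ]
houL [167.  69.] [[0.4352 0.1326 0.    ]] [0.4451 0.1299]
houR [353.  54.] [[ 6.707e-01  1.497e-01 -6.000e-04]] [0.6678 0.1458]
footR [349. 231.] [[ 0.6714 -0.084   0.0123]] [ 0.67   -0.0812]
footmid [304. 237.] [[ 6.06e-01 -9.87e-02  5.00e-04]] [ 0.6068 -0.0898]
flR_top [345. 133.] [[0.6603 0.0547 0.0292]] [0.6615 0.0546]
flL_top [199. 138.] [[0.477  0.0486 0.027 ]] [0.4737 0.0477]
[264.14796748  79.55203252] [ 187   67  157   29 2460] [0.07373032 0.07515728] 0.07359715035012152 [0.46797198 0.10051419 0.01015437] [0.65663563 0.13237778 0.03226162]
[270.33877551 122.30918367] [198 114 145  18 980] [0.0738646  0.02557587] 0.07373070810649843 [0.47273875 0.05685439 0.01390481] [0.65704637 0.07744881 0.022646  ]
plane [-0.00867731  0.1227953   0.01820036] tilt 0.12310150767199102 yaw 1.6413439017460079 res 0.0007388923207188525
((560.1424560546875, 162.65419006347656), (208.758056640625, 62.852718353271484), 4.255179405212402) [[453.71936 186.24915]
 [458.38293 123.56967]
 [666.56555 139.05923]
 [661.902   201.73871]]
```

```bash
python3 - <<'E'
from h import *
from scipy.optimize import least_squares
S=[]
for n in ["side0","scene0"]:
    z=load(n);P=cloud(z);Q=P.reshape(-1,3)
    m=(Q[:,0]>.48)&(Q[:,0]<.68)&(Q[:,1]>-.27)&(Q[:,1]<-.13)&(Q[:,2]>.008)&(Q[:,2]<.075)
    Q=Q[m];S.append(Q);print(n,len(Q),Q.min(0),Q.max(0))
for Q in S+[np.vstack(S)]:
    B=Q[(Q[:,0]>.565)]
    def f(p):
        a=np.array([np.cos(p[1]),np.sin(p[1])]);d=(B[:,:2]-[.59,p[0]])@np.array([-a[1],a[0]])
        return np.hypot(d,B[:,2]-.03)-.03
    r=least_squares(f,[-.2,0],loss='soft_l1',f_scale=.002);th=r.x[1];s=(Q[:,:2]-[.59,r.x[0]])@[np.cos(th),np.sin(th)]
    print(len(B),r.x,np.std(r.fun),"along",np.percentile(s,[0,1,99,100])+.59, np.median(r.fun))
E
```

```text
side0 826 [ 0.5222747  -0.2239323   0.00824787] [ 0.65388507 -0.15630182  0.06310161]
scene0 738 [ 0.52075327 -0.24135689  0.00813192] [ 0.65246246 -0.17236689  0.06287996]
610 [-0.20452799  0.24270624] 0.00291538323297622 along [0.52324285 0.52550002 0.65046991 0.65089871] -0.00010256182771745809
469 [-0.20364195  0.23789296] 0.0015662465919492777 along [0.5199519  0.52097941 0.64441646 0.64732013] -0.0005812695516088824
1079 [-0.20407644  0.23729814] 0.0024038982522079774 along [0.52005465 0.52168503 0.64996716 0.65076432] -0.0004943201570216833
```

```bash
python3 - <<'E'
from h import *
F=np.array([.580,-.106]);u=np.array([-.0738,.9973]);l=np.array([-.9973,-.0738])
for n in ["side0","scene0"]:
    z=load(n);P=cloud(z)
    m=(P[...,2]>.02)&(P[...,2]<.2)&(P[...,0]>.4)&(P[...,0]<.95)&(P[...,1]>-.35)&(P[...,1]<.2)&(z['d']>0)
    k,lab,st,c=cv2.connectedComponentsWithStats(m.astype(np.uint8))
    for i in range(1,k):
        if st[i,4]>40:
            Q=P[lab==i];mid=(Q.min(0)+Q.max(0))[:2]/2-F
            print(n,c[i].round(),st[i,4],Q.min(0).round(3),Q.max(0).round(3),"ramp x,y",(mid@u).round(3),(mid@l).round(3))
E
```

```text
side0 [294. 128.] 75 [ 0.655 -0.35   0.145] [ 0.754 -0.341  0.158] ramp x,y -0.248 -0.106
side0 [311. 152.] 1663 [ 0.553 -0.35   0.023] [ 0.809 -0.332  0.137] ramp x,y -0.242 -0.083
side0 [384. 172.] 529 [ 0.401 -0.35   0.02 ] [ 0.475 -0.233  0.063] ramp x,y -0.175 0.155
side0 [238. 191.] 1428 [ 0.744 -0.207  0.02 ] [ 0.95  -0.093  0.114] ramp x,y -0.063 -0.263
side0 [328. 187.] 752 [ 0.522 -0.224  0.02 ] [ 0.653 -0.156  0.063] ramp x,y -0.084 -0.002
side0 [177. 242.] 1538 [0.856 0.117 0.02 ] [0.914 0.183 0.197] ramp x,y 0.233 -0.323
side0 [386. 208.] 125 [ 0.414 -0.11   0.021] [ 0.437 -0.088  0.059] ramp x,y 0.018 0.154
side0 [262. 224.] 624 [ 0.698 -0.021  0.02 ] [0.76  0.045 0.07 ] ramp x,y 0.107 -0.157
side0 [323. 266.] 3473 [ 0.452 -0.053  0.02 ] [0.672 0.2   0.073] ramp x,y 0.18 0.005
side0 [260. 252.] 75 [0.704 0.08  0.02 ] [0.729 0.107 0.03 ] ramp x,y 0.189 -0.151
scene0 [339. 134.] 552 [0.854 0.083 0.02 ] [0.921 0.168 0.196] ramp x,y 0.208 -0.324
scene0 [264. 178.] 1567 [ 0.45  -0.044  0.02 ] [0.666 0.197 0.072] ramp x,y 0.184 0.009
scene0 [327. 175.] 326 [ 0.697 -0.02   0.02 ] [0.759 0.047 0.069] ramp x,y 0.108 -0.156
scene0 [361. 188.] 358 [ 0.74  -0.148  0.02 ] [ 0.786 -0.104  0.114] ramp x,y -0.033 -0.181
scene0 [394. 189.] 625 [ 0.807 -0.215  0.02 ] [ 0.95  -0.121  0.051] ramp x,y -0.084 -0.293
scene0 [373. 236.] 161 [ 0.551 -0.35   0.041] [ 0.728 -0.339  0.154] ramp x,y -0.242 -0.042
scene0 [334. 231.] 718 [ 0.521 -0.241  0.02 ] [ 0.652 -0.172  0.063] ramp x,y -0.101 0.001
scene0 [267. 234.] 93 [ 0.411 -0.118  0.02 ] [ 0.435 -0.094  0.058] ramp x,y 0.012 0.156
scene0 [307. 276.] 626 [ 0.4   -0.35   0.021] [ 0.47  -0.238  0.063] ramp x,y -0.177 0.159
```

Candidates: brown bottle (scene 335,230; side 328,189), which fits with its black cap on the uphill-left side, and the blue look-alike (scene 310,280; side 384,172). The close crop confirms the brown one. Its axis yaw is about 0.237 rad and the ramp's cross axis is about 0.074 rad. I'll go behind the bottle with the fingers part closed and turned parallel to its axis.

Call:
play_rows(rows=[[[-0.002,0.08,0],[0,0,-0.06],-0.13],[[-0.005,0.17,0],[0,0,-0.12],-0.13],[[-0.008,0.26,0],[0,0,-0.18],-0.13],[[-0.011,0.35,0],[0,0,-0.2267],-0.13],[[-0.0128,0.43,0],[0,0,-0.2267],-0.13],[[-0.0128,0.49,0],[0,0,-0.2267],-0.13],[[-0.0128,0.513,0],[0,0,-0.2267],-0.13],[[-0.0128,0.513,0],[0,0,-0.2267],-0.13],[[-0.0128,0.513,0.05],[0,0,-0.2267],-0.13],[[-0.0128,0.513,0.12],[0,0,-0.2267],-0.13]], newtons=20)

```text
clock: 1.15
position: [0.6207, -0.2541, 0.1761]
ee_rot: [3.119, 0.376, 0.007]
force: [0.2, -0.2, -0.3]
width: 0.434
```

```bash
python3 - <<'E'
from cell import arm, eyes
import cv2,numpy as np
s=arm.observe();print(s['clock'],s['position'],s['ee_rot'],s['width'],s['force'],s['joints'])
for n in ["scene","wrist"]:
    c=eyes.get_calibration(n); p,d=eyes.get_image(n)
    cv2.imwrite(f"pics/{n}1.png",p[:,:,::-1]); np.savez(f"{n}1.npz",p=p,d=d,**c)
E
```

```text
1.15 [ 0.62069601 -0.25408852  0.17610901] [3.11866249 0.37600206 0.00741252] 0.4336527694357258 [ 0.18955127 -0.15828904 -0.31929198] [ 0.29431531  0.55332365  0.02420379  1.52606873 -0.01652769  1.05796712
  0.56293045]
```

View pics/wrist1.png

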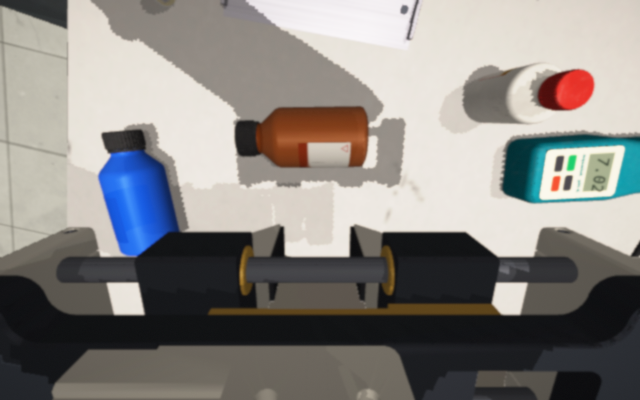

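View pics/scene1.png

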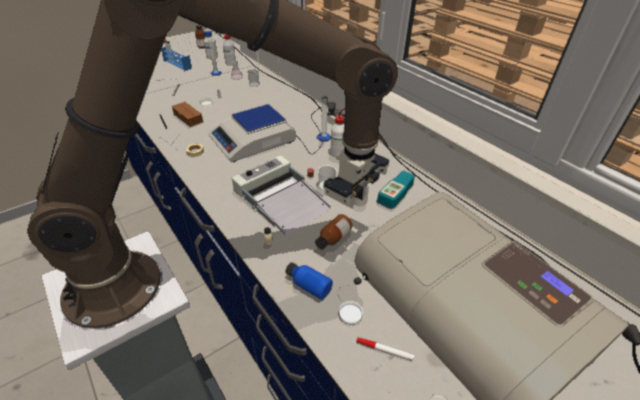

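The wrist view shows the bottle (body 262–368 px, row 137) parallel to the jaws and centred on the fingers. Next I descend behind it.

Call:
play_rows(rows=[[[0,0,0.05],[0,0,0],-0.13],[[0,0,0.11],[0,0,0],-0.13],[[0,0,0.17],[0,0,0],-0.13],[[0,0,0.22],[0,0,0],-0.13],[[0,0,0.26],[0,0,0],-0.13],[[0,0,0.285],[0,0,0],-0.13],[[0,0,0.3],[0,0,0],-0.13],[[0,0,0.304],[0,0,0],-0.13],[[0,0,0.304],[0,0,0],-0.13]])

```text
clock: 2.15
position: [0.6192, -0.2564, 0.0235]
ee_rot: [3.119, 0.372, 0.001]
force: [-0.4, -0.0, 0.4]
width: 0.435
```

```bash
cat > look.py <<'E'
import sys
from cell import arm, eyes
from h import *
from scipy.optimize import least_squares
tag=sys.argv[1]; cams=sys.argv[2].split(',')
F=np.array([.580,-.106]);u=np.array([-.0738,.9973]);l=np.array([-.9973,-.0738])
s=arm.observe();p=s['position'];R=cv2.Rodrigues(np.array(s['ee_rot']))[0]
print(s['clock'],p.round(4),'yaw',np.arctan2(R[1,0],R[0,0]).round(4),'z',R[:,2].round(3),'F',np.round(s['force'],2),'w',round(s['width'],3),
 'tcp ramp x,y',((p[:2]-F)@u).round(4),((p[:2]-F)@l).round(4))
for n in cams:
    c=eyes.get_calibration(n); im,d=eyes.get_image(n)
    cv2.imwrite(f"pics/{n}{tag}.png",im[:,:,::-1]); np.savez(f"{n}{tag}.npz",p=im,d=d,**c)
    z=load(n+tag);P=cloud(z);h=cv2.cvtColor(im,cv2.COLOR_RGB2HSV)
    m=(h[...,0]<14)&(h[...,1]>130)&(h[...,2]>40)&(d>0)&(P[...,2]>.008)&(P[...,2]<.09)&(P[...,0]>.45)&(P[...,0]<.69)&(P[...,1]>-.27)&(P[...,1]<.13)
    k,lab,st,cc=cv2.connectedComponentsWithStats(m.astype(np.uint8))
    if k<2: print(n,'none');continue
    i=1+np.argmax(st[1:,4]);Q=P[lab==i]
    X=(Q[:,:2]-F)@u;Y=(Q[:,:2]-F)@l;Z=Q[:,2]
    def f(q): return np.hypot((X-q[0]-q[1]*(Y+.01))*np.cos(q[1]),Z-q[2])-.03
    r=least_squares(f,[X.mean(),0,.035],loss='soft_l1',f_scale=.002)
    print(n,len(Q),'axis x',r.x[0].round(4),'skew',r.x[1].round(3),'z',r.x[2].round(4),'ylim',np.percentile(Y,[1,99]).round(4),'res',np.std(r.fun).round(4))
E
python3 look.py 2 side,wrist
```

```text
2.15 [ 0.6192 -0.2564  0.0235] yaw 0.2376 z [ 0.001 -0.    -1.   ] F [-0.4  -0.04  0.37] w 0.435 tcp ramp x,y -0.1529 -0.028
side 633 axis x -0.0984 skew -0.206 z 0.03 ylim [-0.0582  0.0418] res 0.0033
wrist 21881 axis x -0.0963 skew -0.189 z 0.0298 ylim [-0.0616  0.0392] res 0.0028
```

```bash
python3 - <<'E'
import cv2
a=cv2.imread("pics/side2.png")[110:310,170:450];b=cv2.imread("pics/wrist2.png")
cv2.imwrite("pics/m2.png",cv2.resize(a,None,fx=2.7,fy=2.7))
E
```

```text
(no output)
```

View pics/m2.png

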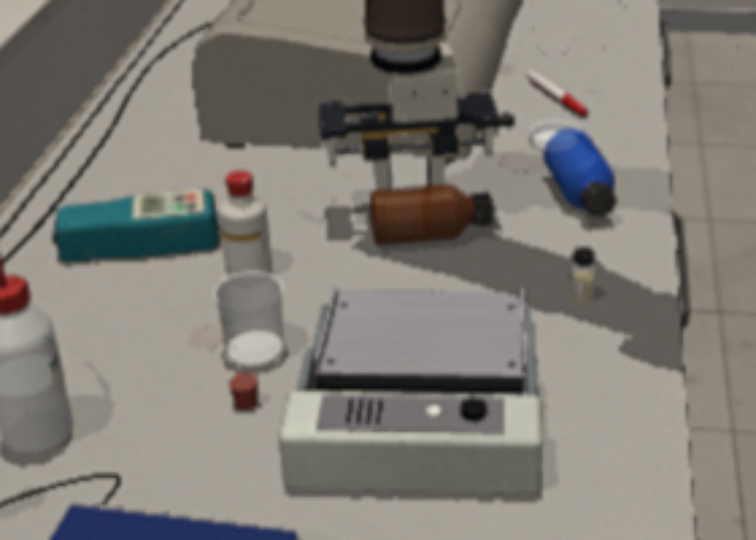

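View pics/wrist2.png

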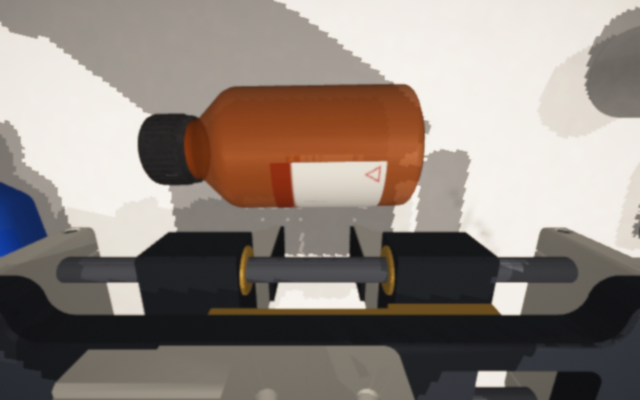

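Call:
play_rows(rows=[[[0,-0.008,0],[0,0,0],-0.13],[[0,-0.016,0],[0,0,0],-0.13],[[0,-0.021,0],[0,0,0],-0.13],[[0,-0.025,0],[0,0,0],-0.13],[[0,-0.028,0],[0,0,0],-0.13],[[0,-0.031,0],[0,0,0],-0.13],[[0,-0.034,0],[0,0,0],-0.13],[[0,-0.037,0],[0,0,0],-0.13],[[0,-0.04,0],[0,0,0],-0.13],[[0,-0.044,0],[0,0,0],-0.13]])

```text
clock: 3.25
position: [0.6134, -0.2352, 0.0228]
ee_rot: [3.119, 0.372, 0.0]
force: [0.4, -0.1, -0.4]
width: 0.435
```

```bash
python3 look.py 3 wrist
```

```text
3.25 [ 0.6134 -0.2352  0.0228] yaw 0.2372 z [ 0. -0. -1.] F [ 0.38 -0.13 -0.42] w 0.435 tcp ramp x,y -0.1313 -0.0238
wrist 19594 axis x -0.0907 skew -0.194 z 0.0298 ylim [-0.0602  0.0405] res 0.003
```

View pics/wrist3.png

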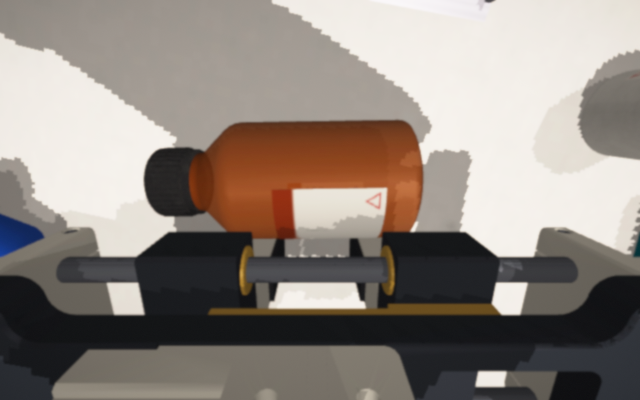

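The fingers touch the bottle, which has moved 5 mm. Now I push at 20 mm/s and straighten it by about 9.4° over 60 mm.

Call:
play_rows(rows=[[[-0.0003,-0.004,0],[0,0,0.005],-0.13],[[-0.0006,-0.008,0],[0,0,0.01],-0.13],[[-0.001,-0.012,0],[0,0,0.015],-0.13],[[-0.0013,-0.016,0],[0,0,0.02],-0.13],[[-0.0016,-0.02,0],[0,0,0.025],-0.13],[[-0.002,-0.024,0],[0,0,0.03],-0.13],[[-0.0023,-0.028,0],[0,0,0.035],-0.13],[[-0.0026,-0.032,0],[0,0,0.04],-0.13],[[-0.003,-0.036,0],[0,0,0.045],-0.13],[[-0.0033,-0.04,0],[0,0,0.05],-0.13]])

```text
clock: 4.3
position: [0.6071, -0.2159, 0.0228]
ee_rot: [3.128, 0.289, 0.0]
force: [0.5, 0.4, 0.5]
width: 0.432
```

```bash
python3 look.py 4 wrist
```

```text
4.3 [ 0.6071 -0.2159  0.0228] yaw 0.1845 z [ 0. -0. -1.] F [0.5  0.39 0.52] w 0.432 tcp ramp x,y -0.1116 -0.0189
wrist 14898 axis x -0.0683 skew -0.191 z 0.0297 ylim [-0.0569  0.045 ] res 0.0033
```

View pics/wrist4.png

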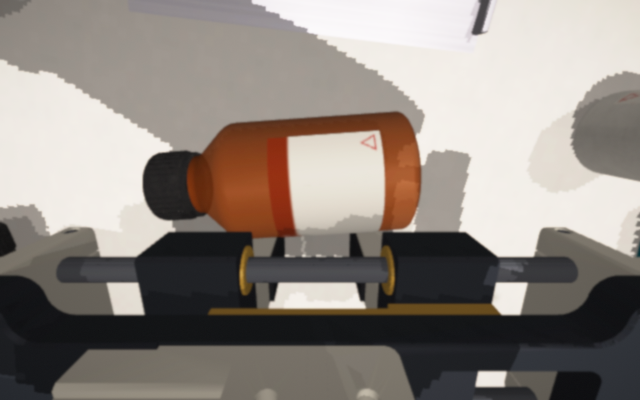

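```bash
cat > skew.py <<'E'
import sys
from h import *
from scipy.optimize import least_squares
F=np.array([.580,-.106]);u=np.array([-.0738,.9973]);l=np.array([-.9973,-.0738])
def body(n,verbose=True):
    z=load(n);im=z['p'];P=cloud(z);X=(P[...,:2]-F)@u;Y=(P[...,:2]-F)@l;Z=P[...,2]
    h=cv2.cvtColor(im,cv2.COLOR_RGB2HSV)
    m=(h[...,0]<14)&(h[...,1]>130)&(h[...,2]>40)&(Z>.008)&(Z<.1)&(abs(Y)<.1)&(X>-.15)&(X<.25)
    k,lab,st,cc=cv2.connectedComponentsWithStats(m.astype(np.uint8));m=lab==1+np.argmax(st[1:,4])
    m=cv2.morphologyEx(m.astype(np.uint8),cv2.MORPH_CLOSE,np.ones((9,9)))>0
    m&=Z>.01
    q=np.array([X[m].mean(),-.16,.03]);ym=np.percentile(Y[m],1)+.0435
    for it in range(4):
        s=(Y-ym); mm=m&(abs(s)<.037)
        x,y,zz=X[mm],Y[mm]-ym,Z[mm]
        f=lambda q:np.hypot((x-q[0]-np.tan(q[1])*y)*np.cos(q[1]),zz-q[2])-.03
        r=least_squares(f,q,loss='soft_l1',f_scale=.0015);q=r.x
    print(n,'body mid x %.4f y %.4f z %.4f skew %.4f'%(q[0],ym,q[2],q[1]),len(x),'res %.4f'%np.std(r.fun))
if __name__=="__main__":
    for n in sys.argv[1:]: body(n)
E
python3 skew.py wrist2 wrist3 wrist4
```

```text
wrist2 body mid x -0.0949 y -0.0181 z 0.0301 skew -0.1759 17341 res 0.0079
wrist3 body mid x -0.0895 y -0.0167 z 0.0301 skew -0.1767 15412 res 0.0082
wrist4 body mid x -0.0676 y -0.0134 z 0.0302 skew -0.1757 10646 res 0.0090
```

The free-rolling bottle does not yaw: its skew stays at 0.176 rad and only the left finger touches. I'll lean the fingers forward about 25° so they contact above the axis and brake the rolling. Then the bottle slides and squares itself against both fingers.

Call:
play_rows(rows=[[[0,-0.002,-0.0026],[-0.042,0,0],-0.13],[[0,-0.004,-0.0052],[-0.083,0,0],-0.13],[[0,-0.006,-0.0078],[-0.125,0,0],-0.13],[[0,-0.008,-0.0104],[-0.167,0,0],-0.13],[[0,-0.01,-0.013],[-0.208,0,0],-0.13],[[0,-0.012,-0.0156],[-0.25,0,0],-0.13],[[0,-0.014,-0.0182],[-0.292,0,0],-0.13],[[0,-0.016,-0.0208],[-0.333,0,0],-0.13],[[0,-0.018,-0.0234],[-0.375,0,0],-0.13],[[0,-0.02,-0.026],[-0.417,0,0],-0.13]])

```text
clock: 5.35
position: [0.6054, -0.2061, 0.036]
ee_rot: [2.693, 0.25, 0.057]
force: [-0.2, -0.4, 0.7]
width: 0.435
```

```bash
python3 look.py 5 wrist,side; python3 skew.py wrist5 side5;python3 -c "
import cv2
cv2.imwrite('pics/m5.png',cv2.resize(cv2.imread('pics/side5.png')[110:310,170:450],None,fx=2.7,fy=2.7))"
```

```text
5.35 [ 0.6054 -0.2061  0.036 ] yaw 0.1851 z [ 0.079 -0.417 -0.905] F [-0.16 -0.36  0.71] w 0.435 tcp ramp x,y -0.1017 -0.018
wrist 16224 axis x -0.0568 skew -0.195 z 0.0299 ylim [-0.0527  0.0479] res 0.0033
side 451 axis x -0.0582 skew -0.217 z 0.0297 ylim [-0.0504  0.0486] res 0.0035
wrist5 body mid x -0.0567 y -0.0092 z 0.0302 skew -0.1771 11856 res 0.0073
side5 body mid x -0.0583 y -0.0068 z 0.0303 skew -0.1901 319 res 0.0021
```

View pics/wrist5.png

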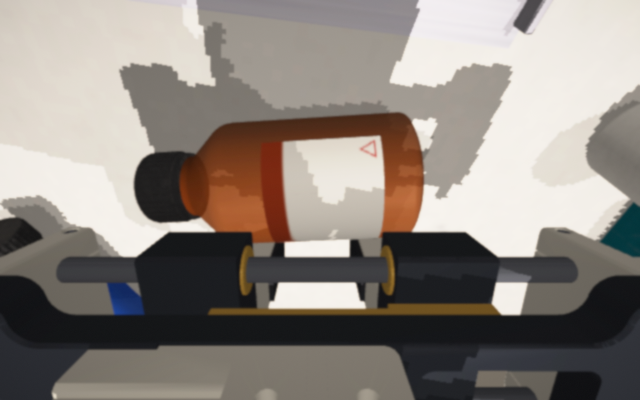

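View pics/m5.png

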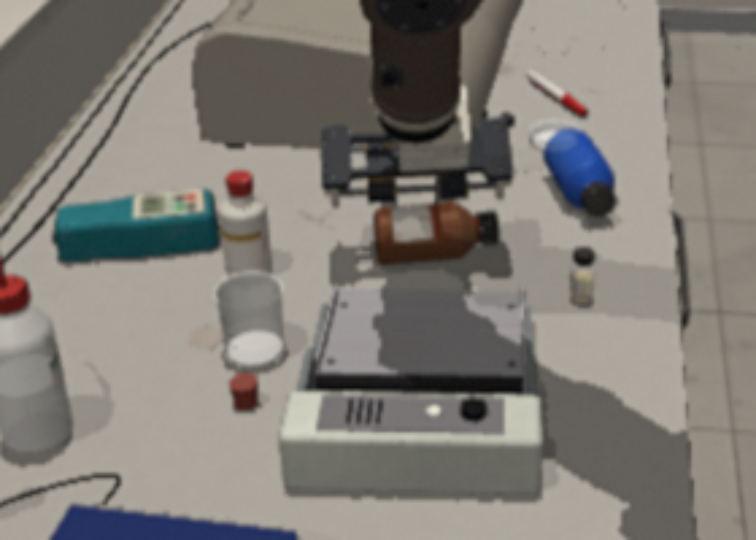

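Call:
play_rows(rows=[[[-0.001,-0.0022,-0.001],[0,-0.0044,0.0095],-0.13],[[-0.002,-0.0044,-0.002],[0,-0.0088,0.019],-0.13],[[-0.003,-0.0065,-0.003],[0,-0.0132,0.0285],-0.13],[[-0.004,-0.0087,-0.004],[0,-0.0176,0.038],-0.13],[[-0.005,-0.011,-0.005],[0,-0.022,0.0475],-0.13]])

```text
clock: 5.95
position: [0.6027, -0.2036, 0.0376]
ee_rot: [2.698, 0.171, 0.042]
force: [2.5, -7.4, 11.5]
width: 0.437
```

```bash
python3 look.py 6 wrist; python3 skew.py wrist6
```

```text
5.95 [ 0.6027 -0.2036  0.0376] yaw 0.1274 z [ 0.056 -0.422 -0.905] F [ 2.47 -7.42 11.45] w 0.437 tcp ramp x,y -0.099 -0.0155
wrist 15401 axis x -0.0542 skew -0.159 z 0.0299 ylim [-0.053   0.0483] res 0.0033
wrist6 body mid x -0.0541 y -0.0095 z 0.0302 skew -0.1425 11055 res 0.0085
```

The bottle locks and yaws (0.177 → 0.143) at about 14 N. I'll continue in short steps.

Call:
play_rows(rows=[[[-0.001,-0.0022,-0.001],[0,-0.0044,0.0095],-0.13],[[-0.002,-0.0044,-0.002],[0,-0.0088,0.019],-0.13],[[-0.003,-0.0065,-0.003],[0,-0.0132,0.0285],-0.13],[[-0.004,-0.0087,-0.004],[0,-0.0176,0.038],-0.13],[[-0.005,-0.011,-0.005],[0,-0.022,0.0475],-0.13]])

```text
clock: 6.5
position: [0.5996, -0.2005, 0.0391]
ee_rot: [2.698, 0.095, 0.026]
force: [-0.0, -12.5, 20.0]
width: 0.434
```

```bash
python3 look.py 7 wrist; python3 skew.py wrist7
```

```text
6.5 [ 0.5996 -0.2005  0.0391] yaw 0.0711 z [ 0.034 -0.426 -0.904] F [-1.000e-02 -1.254e+01  1.997e+01] w 0.434 tcp ramp x,y -0.0957 -0.0126
wrist 14859 axis x -0.0515 skew -0.101 z 0.0299 ylim [-0.0536  0.0485] res 0.0034
wrist7 body mid x -0.0513 y -0.0100 z 0.0302 skew -0.0843 10472 res 0.0079
```

View pics/wrist7.png

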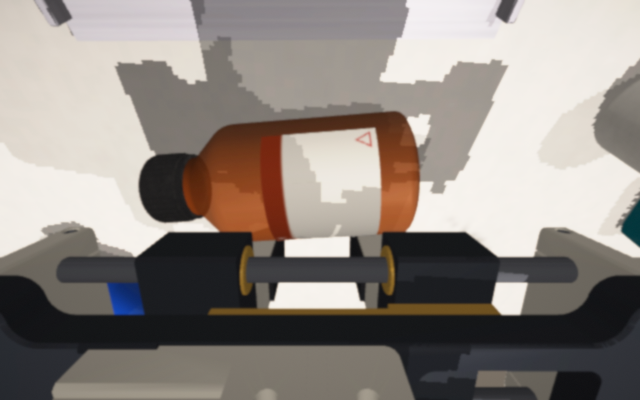

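Call:
play_rows(rows=[[[0,-0.0018,-0.0009],[0,0,0],-0.13],[[0,-0.0036,-0.0018],[0,0,0],-0.13],[[0,-0.0054,-0.0026],[0,0,0],-0.13],[[0,-0.0072,-0.0034],[0,0,0],-0.13]])

```text
clock: 6.95
position: [0.5993, -0.1985, 0.0402]
ee_rot: [2.696, 0.093, 0.027]
force: [-0.4, -17.0, 27.0]
width: 0.436
```

```bash
python3 look.py 8 wrist; python3 skew.py wrist8
```

```text
6.95 [ 0.5993 -0.1985  0.0402] yaw 0.0702 z [ 0.034 -0.428 -0.903] F [ -0.43 -17.01  26.98] w 0.436 tcp ramp x,y -0.0937 -0.0124
wrist 14422 axis x -0.0502 skew -0.1 z 0.0299 ylim [-0.0535  0.0486] res 0.0034
wrist8 body mid x -0.0500 y -0.0100 z 0.0302 skew -0.0833 10080 res 0.0091
```

Under pressure the bottle follows the tool's yaw, while pushing straight only jams it. I'll turn another 5° and ease off slightly.

Call:
play_rows(rows=[[[-0.0011,0.0005,0.0002],[0,-0.006,0.0127],-0.13],[[-0.0022,0.001,0.0004],[0,-0.012,0.0253],-0.13],[[-0.0034,0.0014,0.0006],[0,-0.018,0.038],-0.13],[[-0.0045,0.0018,0.0008],[0,-0.0238,0.0507],-0.13],[[-0.0056,0.0018,0.0008],[0,-0.0298,0.0633],-0.13],[[-0.0067,0.0018,0.0008],[0,-0.0355,0.076],-0.13]])

```text
clock: 7.6
position: [0.5966, -0.1994, 0.0403]
ee_rot: [2.698, -0.025, 0.002]
force: [0.9, -14.5, 25.0]
width: 0.436
```

```bash
python3 look.py 9 wrist; python3 skew.py wrist9
```

```text
7.6 [ 0.5966 -0.1994  0.0403] yaw -0.0174 z [-0.002 -0.429 -0.903] F [  0.93 -14.49  24.95] w 0.436 tcp ramp x,y -0.0944 -0.0097
wrist 14282 axis x -0.0494 skew -0.053 z 0.0299 ylim [-0.0543  0.0485] res 0.0033
wrist9 body mid x -0.0491 y -0.0108 z 0.0302 skew -0.0390 9968 res 0.0075
```

View pics/wrist9.png

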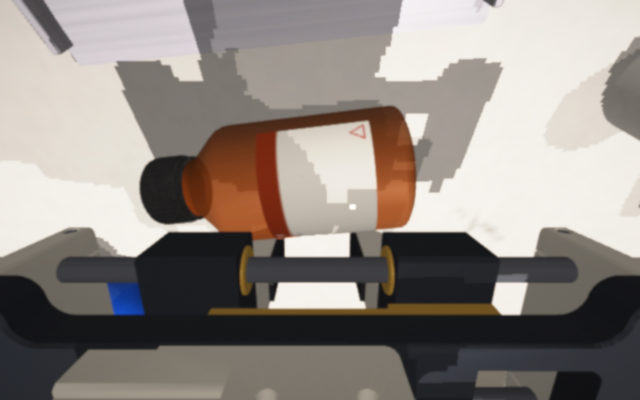

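Call:
play_rows(rows=[[[-0.001,0,0],[0,-0.006,0.012],-0.13],[[-0.002,0,0],[0,-0.011,0.0235],-0.13],[[-0.003,0,0],[0,-0.0165,0.035],-0.13],[[-0.004,0,0],[0,-0.022,0.0465],-0.13],[[-0.005,0,0],[0,-0.0275,0.058],-0.13],[[-0.006,0,0],[0,-0.0325,0.069],-0.13]])

```text
clock: 8.25
position: [0.5929, -0.1989, 0.0398]
ee_rot: [2.696, -0.132, -0.024]
force: [-0.6, -14.4, 23.2]
width: 0.432
```

```bash
python3 look.py 10 wrist; python3 skew.py wrist10; python3 - <<'E'
from h import *
F=np.array([.580,-.106]);u=np.array([-.0738,.9973]);l=np.array([-.9973,-.0738])
# edges: top-line of body (far edge) & crest via height
for n in ["wrist9","wrist10"]:
    z=load(n);P=cloud(z);X=(P[...,:2]-F)@u;Y=(P[...,:2]-F)@l;Z=P[...,2]
    m=(Z>.05)&(Z<.066)&(abs(Y+.0105)<.036)&(X>-.09)&(X<-.01);
    for it in range(3):
        A=np.c_[Y[m],np.ones(m.sum())]
        B=np.c_[X[m]**2,X[m],X[m]*Y[m],Y[m],Y[m]**0];q=np.linalg.lstsq(B,Z[m],rcond=None)[0]
    # crest x(y) = -(q1+q2 y)/(2 q0)
    print(n,m.sum(),'crest x@mid',-(q[1]+q[2]*-.0105)/2/q[0],'skew',np.arctan(-q[2]/2/q[0]),q[0])
E
```

```text
8.25 [ 0.5929 -0.1989  0.0398] yaw -0.0972 z [-0.038 -0.427 -0.904] F [ -0.58 -14.39  23.2 ] w 0.432 tcp ramp x,y -0.0936 -0.006
wrist 14488 axis x -0.0488 skew 0.037 z 0.0299 ylim [-0.0558  0.0477] res 0.0032
wrist10 body mid x -0.0487 y -0.0123 z 0.0302 skew 0.0517 10227 res 0.0086
wrist9 13333 crest x@mid -0.05399466647883844 skew 0.001527533176098308 -11.86263302405125
wrist10 13322 crest x@mid -0.053144848782863435 skew 0.0820887708854136 -12.125853488531195
```

```bash
cat > edge.py <<'E'
import sys
from h import *
F=np.array([.580,-.106]);u=np.array([-.0738,.9973]);l=np.array([-.9973,-.0738])
def edge(n,top=.045):
    z=load(n);im=z['p'];P=cloud(z);Y=(P[...,:2]-F)@l;X=(P[...,:2]-F)@u;Z=P[...,2]
    h=cv2.cvtColor(im,cv2.COLOR_RGB2HSV)
    m=(h[...,0]<16)&(h[...,1]>110)&(h[...,2]>30)&(Z>.008)&(Z<.1)&(abs(Y)<.1)
    k,lab,st,cc=cv2.connectedComponentsWithStats(m.astype(np.uint8));i=1+np.argmax(st[1:,4]);m=lab==i
    x0,w=st[i,0],st[i,2]
    cols=np.arange(int(x0+.4*w),int(x0+.88*w))
    out=[]
    for nm,rows in (('far',[np.argmax(m[:,c]) for c in cols]),):
        Q=ray(z,np.c_[cols,rows],top)[:,:2]-F;a=Q@u;b=Q@l
        f=np.polyfit(b,a,1);g=abs(a-np.polyval(f,b))<.002;f=np.polyfit(b[g],a[g],1)
        out.append((nm,round(np.arctan(f[0]),4),'x at y=-.01: %.4f'%np.polyval(f,-.01),g.mean().round(2)))
    print(n,out)
for n in sys.argv[1:]: edge(n)
E
python3 edge.py wrist1 wrist2 wrist3 wrist4 wrist5 wrist7 wrist9 wrist10; cp pics/wrist10.png pics/w10v.png
```

```text
wrist1 [('far', np.float64(-0.1901), 'x at y=-.01: -0.0678', np.float64(1.0))]
wrist2 [('far', np.float64(-0.1745), 'x at y=-.01: -0.0677', np.float64(1.0))]
wrist3 [('far', np.float64(-0.1744), 'x at y=-.01: -0.0605', np.float64(1.0))]
wrist4 [('far', np.float64(-0.1766), 'x at y=-.01: -0.0384', np.float64(1.0))]
wrist5 [('far', np.float64(-0.1753), 'x at y=-.01: -0.0163', np.float64(1.0))]
wrist7 [('far', np.float64(-0.0798), 'x at y=-.01: -0.0115', np.float64(1.0))]
wrist9 [('far', np.float64(-0.0338), 'x at y=-.01: -0.0098', np.float64(1.0))]
wrist10 [('far', np.float64(0.0581), 'x at y=-.01: -0.0091', np.float64(1.0))]
```

View pics/w10v.png

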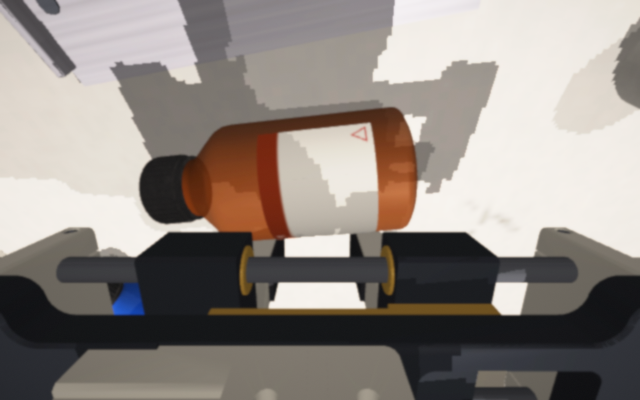

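Call:
play_rows(rows=[[[0.001,0,0],[0,0.0056,-0.012],-0.13],[[0.002,0,0],[0,0.0112,-0.024],-0.13],[[0.0033,0,0],[0,0.0168,-0.036],-0.13],[[0.0045,0,0],[0,0.0224,-0.048],-0.13]])

```text
clock: 8.7
position: [0.594, -0.1984, 0.039]
ee_rot: [2.699, -0.056, -0.01]
force: [-2.7, -11.5, 20.0]
width: 0.434
```

```bash
python3 look.py 11 wrist; python3 skew.py wrist11; python3 edge.py wrist11
```

```text
8.7 [ 0.594  -0.1984  0.039 ] yaw -0.0412 z [-0.016 -0.428 -0.904] F [ -2.67 -11.52  19.99] w 0.434 tcp ramp x,y -0.0932 -0.0071
wrist 14854 axis x -0.0497 skew 0.036 z 0.0298 ylim [-0.0555  0.0477] res 0.0034
wrist11 body mid x -0.0496 y -0.0120 z 0.0302 skew 0.0525 10473 res 0.0093
wrist11 [('far', np.float64(0.0551), 'x at y=-.01: -0.0095', np.float64(1.0))]
```

Call:
play_rows(rows=[[[0.0015,0,0],[0,0.007,-0.015],-0.13],[[0.003,0,0],[0,0.014,-0.03],-0.13],[[0.0045,0,0],[0,0.021,-0.045],-0.13],[[0.006,0,0],[0,0.028,-0.06],-0.13],[[0.0075,0,0],[0,0.035,-0.075],-0.13],[[0.009,0,0],[0,0.042,-0.09],-0.13]])

```text
clock: 9.35
position: [0.5975, -0.1972, 0.0376]
ee_rot: [2.7, 0.083, 0.019]
force: [-4.0, -7.7, 13.4]
width: 0.436
```

```bash
python3 look.py 12 wrist; python3 skew.py wrist12; python3 edge.py wrist12
```

```text
9.35 [ 0.5975 -0.1972  0.0376] yaw 0.0616 z [ 0.026 -0.425 -0.905] F [-3.96 -7.73 13.41] w 0.436 tcp ramp x,y -0.0922 -0.0107
wrist 15202 axis x -0.0497 skew -0.003 z 0.0298 ylim [-0.0552  0.0473] res 0.0035
wrist12 body mid x -0.0495 y -0.0117 z 0.0302 skew 0.0164 10643 res 0.0092
wrist12 [('far', np.float64(0.0261), 'x at y=-.01: -0.0092', np.float64(1.0))]
```

Call:
play_rows(rows=[[[0.0008,0,0],[0,0.004,-0.009],-0.13],[[0.0016,0,0],[0,0.008,-0.018],-0.13],[[0.0024,0,0],[0,0.012,-0.026],-0.13]])

```text
clock: 9.7
position: [0.5991, -0.1965, 0.0374]
ee_rot: [2.7, 0.124, 0.028]
force: [-3.5, -7.4, 12.3]
width: 0.429
```

```bash
python3 look.py 13 wrist,side; python3 skew.py wrist13 side13; python3 edge.py wrist13
```

```text
9.7 [ 0.5991 -0.1965  0.0374] yaw 0.0921 z [ 0.039 -0.424 -0.905] F [-3.47 -7.37 12.26] w 0.429 tcp ramp x,y -0.0916 -0.0124
wrist 15221 axis x -0.049 skew -0.033 z 0.0298 ylim [-0.055   0.0471] res 0.0035
side 457 axis x -0.0511 skew -0.059 z 0.03 ylim [-0.0522  0.0487] res 0.0036
wrist13 body mid x -0.0488 y -0.0115 z 0.0302 skew -0.0133 10645 res 0.0091
side13 body mid x -0.0507 y -0.0087 z 0.0303 skew -0.0119 307 res 0.0023
wrist13 [('far', np.float64(-0.0042), 'x at y=-.01: -0.0086', np.float64(1.0))]
```

View pics/wrist13.png

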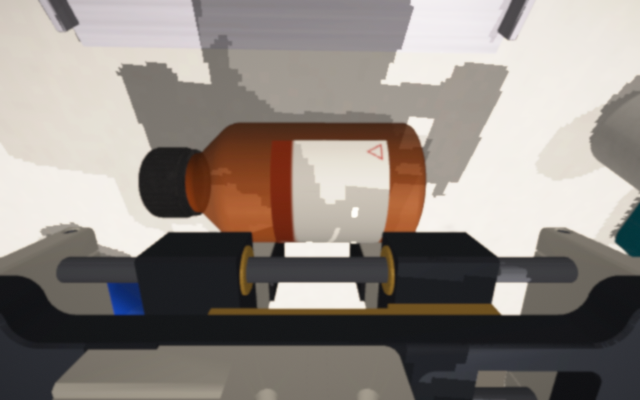

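The bottle is now square, with skew about −0.01 and both fingers on it. I'll unload the stored press force before going back to vertical.

Call:
play_rows(rows=[[[0,0.0016,0.0008],[0,0,0],-0.13],[[0,0.0033,0.0015],[0,0,0],-0.13],[[0,0.005,0.0023],[0,0,0],-0.13],[[0,0.0066,0.003],[0,0,0],-0.13],[[0,0.0074,0.0034],[0,0,0],-0.13]])

```text
clock: 10.3
position: [0.5998, -0.198, 0.0362]
ee_rot: [2.702, 0.128, 0.028]
force: [-1.8, -3.2, 5.1]
width: 0.437
```

```bash
python3 look.py 14 wrist; python3 skew.py wrist14; python3 edge.py wrist14
```

```text
10.3 [ 0.5998 -0.198   0.0362] yaw 0.0945 z [ 0.04  -0.421 -0.906] F [-1.8  -3.16  5.11] w 0.437 tcp ramp x,y -0.0932 -0.0129
wrist 15741 axis x -0.0501 skew -0.036 z 0.0299 ylim [-0.0551  0.047 ] res 0.0035
wrist14 body mid x -0.0499 y -0.0115 z 0.0302 skew -0.0172 11109 res 0.0084
wrist14 [('far', np.float64(-0.0176), 'x at y=-.01: -0.0096', np.float64(1.0))]
```

Call:
play_rows(rows=[[[-0.001,0,0],[0,-0.0055,0.0115],-0.13],[[-0.002,0,0],[0,-0.011,0.023],-0.13],[[-0.002,0.0016,0.0008],[0,-0.011,0.023],-0.13],[[-0.002,0.0032,0.0015],[0,-0.011,0.023],-0.13],[[-0.002,0.0038,0.0018],[0,-0.011,0.023],-0.13]])

```text
clock: 10.85
position: [0.5996, -0.1988, 0.0357]
ee_rot: [2.704, 0.095, 0.021]
force: [-0.2, -2.1, 2.1]
width: 0.433
```

```bash
python3 look.py 15 wrist; python3 skew.py wrist15; python3 edge.py wrist15
```

```text
10.85 [ 0.5996 -0.1988  0.0357] yaw 0.0704 z [ 0.03  -0.422 -0.906] F [-0.23 -2.08  2.11] w 0.433 tcp ramp x,y -0.094 -0.0127
wrist 15755 axis x -0.0499 skew -0.034 z 0.0299 ylim [-0.0551  0.0471] res 0.0034
wrist15 body mid x -0.0497 y -0.0116 z 0.0302 skew -0.0163 11132 res 0.0081
wrist15 [('far', np.float64(-0.0148), 'x at y=-.01: -0.0098', np.float64(1.0))]
```

Call:
play_rows(rows=[[[0,-0.0031,0.0011],[0.042,0,0],-0.13],[[0,-0.0062,0.0023],[0.083,0,0],-0.13],[[0,-0.0093,0.0034],[0.125,0,0],-0.13],[[0,-0.0124,0.0046],[0.167,0,0],-0.13],[[0,-0.0155,0.0057],[0.208,0,0],-0.13],[[0,-0.0186,0.0068],[0.25,0,0],-0.13],[[0,-0.0217,0.008],[0.292,0,0],-0.13],[[0,-0.0248,0.0091],[0.333,0,0],-0.13],[[0,-0.0279,0.0103],[0.375,0,0],-0.13],[[0,-0.031,0.0114],[0.417,0,0],-0.13]])

```text
clock: 11.9
position: [0.5987, -0.1861, 0.0237]
ee_rot: [-3.136, -0.111, 0.0]
force: [-0.0, 0.0, 0.1]
width: 0.433
```

```bash
python3 look.py 16 wrist; python3 skew.py wrist16; python3 edge.py wrist16
```

```text
11.9 [ 0.5987 -0.1861  0.0237] yaw 0.0709 z [-0.     0.003 -1.   ] F [-0.03  0.05  0.13] w 0.433 tcp ramp x,y -0.0813 -0.0127
wrist 9883 axis x -0.0234 skew -0.378 z 0.0294 ylim [-0.0016  0.0473] res 0.0033
wrist16 body mid x -0.0489 y 0.0418 z 0.0293 skew -0.5582 8343 res 0.0030
wrist16 [('far', np.float64(-0.0319), 'x at y=-.01: -0.0015', np.float64(1.0))]
```

View pics/wrist16.png

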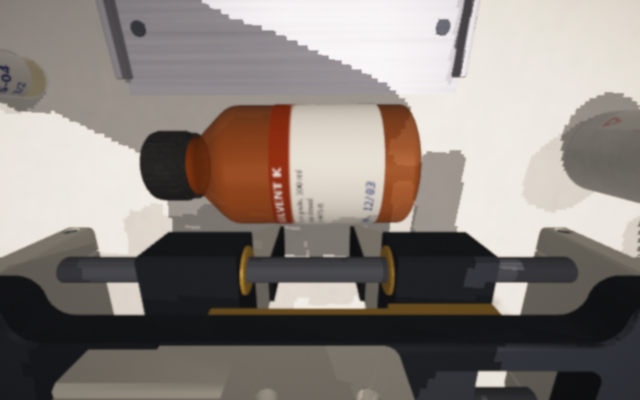

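Call:
play_rows(rows=[[[0,-0.005,0],[0,0,0],-0.13],[[0,-0.01,0],[0,0,0],-0.13],[[0,-0.015,0],[0,0,0],-0.13],[[0,-0.02,0],[0,0,0],-0.13],[[0,-0.024,0],[0,0,0],-0.13],[[0,-0.028,0],[0,0,0],-0.13],[[0,-0.032,0],[0,0,0],-0.13],[[0,-0.036,0],[0,0,0],-0.13],[[0,-0.04,0],[0,0,0],-0.13],[[0,-0.044,0],[0,0,0],-0.13]])

```text
clock: 12.95
position: [0.597, -0.1652, 0.024]
ee_rot: [-3.14, -0.11, 0.001]
force: [-0.1, -0.5, -0.2]
width: 0.435
```

```bash
cat > trk.py <<'E'
import sys
from cell import arm, eyes
from h import *
from scipy.optimize import least_squares
F=np.array([.580,-.106]);u=np.array([-.0738,.9973]);l=np.array([-.9973,-.0738])
def fit(n,tx,rowmax=232):
    z=load(n);P=cloud(z);X=(P[...,:2]-F)@u;Y=(P[...,:2]-F)@l;Z=P[...,2]
    g=np.maximum(0,X)*.1228
    m=(Z>g+.02)&(Z<g+.07)&(X>tx+.02)&(X<tx+.10)&(abs(Y)<.1)&(np.arange(400)[:,None]<rowmax)&(z['d']>0)
    k,lab,st,cc=cv2.connectedComponentsWithStats(m.astype(np.uint8));m=lab==1+np.argmax(st[1:,4])
    y0,y1=np.percentile(Y[m],[.5,99.5]);ym=y0+.0435
    mm=m&(abs(Y-ym)<.036);x,y,zz=X[mm],Y[mm]-ym,Z[mm]
    f=lambda q:np.hypot((x-q[0]-np.tan(q[1])*y)*np.cos(q[1]),zz-q[2])-.03
    r=least_squares(f,[tx+.045,0,.03+max(0,tx+.04)*.1228],loss='soft_l1',f_scale=.0015);q=r.x
    print(n,'mid x %.4f ahead of tcp %.4f y %.4f (%.3f..%.3f) z %.4f skew %.4f'%(q[0],q[0]-tx,ym,y0,y1,q[2],q[1]),len(x),'res %.4f'%np.std(r.fun))
if __name__=="__main__":
    tag=sys.argv[1]
    s=arm.observe();p=s['position'];R=cv2.Rodrigues(np.array(s['ee_rot']))[0];tx=(p[:2]-F)@u
    print(round(s['clock'],2),'tcp x %.4f y %.4f z %.4f'%(tx,(p[:2]-F)@l,p[2]),'yaw',np.arctan2(R[1,0],R[0,0]).round(4),'F',np.round(s['force'],1))
    for n in (sys.argv[2] if len(sys.argv)>2 else 'wrist').split(','):
        c=eyes.get_calibration(n); im,d=eyes.get_image(n)
        cv2.imwrite(f"pics/{n}{tag}.png",im[:,:,::-1]); np.savez(f"{n}{tag}.npz",p=im,d=d,**c)
        fit(n+tag,tx,232 if n=='wrist' else 400)
E
python3 trk.py 17; python3 -c "
from trk import fit
fit('wrist16',-.0813);fit('wrist3',-.1313)"
```

```text
12.95 tcp x -0.0603 y -0.0126 z 0.0240 yaw 0.0703 F [-0.1 -0.5 -0.2]
wrist17 mid x -0.0179 ahead of tcp 0.0424 y -0.0128 (-0.056..0.067) z 0.0303 skew -0.0036 18279 res 0.0005
wrist16 mid x -0.0309 ahead of tcp 0.0504 y -0.0128 (-0.056..0.067) z 0.0303 skew -0.0036 19962 res 0.0005
wrist3 mid x -0.0894 ahead of tcp 0.0419 y -0.0178 (-0.061..0.061) z 0.0302 skew -0.1766 18690 res 0.0005
```

View pics/wrist17.png

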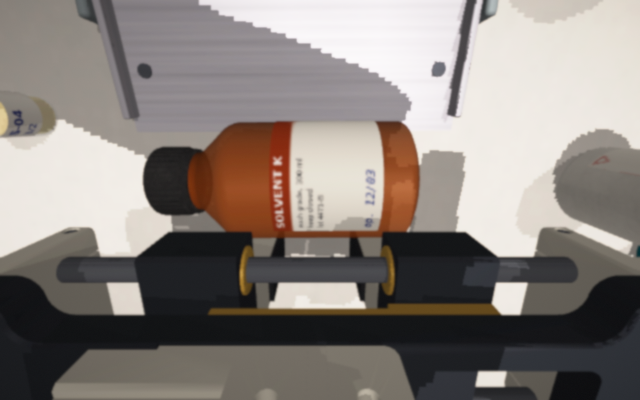

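Call:
play_rows(rows=[[[0,-0.004,0],[0,0,0],-0.13],[[0,-0.008,0],[0,0,0],-0.13],[[0,-0.012,0],[0,0,0],-0.13],[[0,-0.016,0],[0,0,0],-0.13],[[0,-0.02,0],[0,0,0],-0.13],[[0,-0.024,0],[0,0,0],-0.13],[[0,-0.028,0],[0,0,0],-0.13],[[0,-0.032,-0.0002],[0,0,0],-0.13],[[0,-0.036,-0.0005],[0,0,0],-0.13],[[0,-0.04,-0.001],[0,0,0],-0.13]])

```text
clock: 14.0
position: [0.5959, -0.1462, 0.0248]
ee_rot: [3.139, 0.11, 0.001]
force: [0.6, -3.3, 2.2]
width: 0.437
```

Call:
play_rows(rows=[[[0,-0.004,-0.0005],[0,0,0],-0.13],[[0,-0.008,-0.001],[0,0,0],-0.13],[[0,-0.012,-0.0015],[0,0,0],-0.13],[[0,-0.016,-0.002],[0,0,0],-0.13],[[0,-0.02,-0.0025],[0,0,0],-0.13],[[0,-0.024,-0.003],[0,0,0],-0.13],[[0,-0.028,-0.0035],[0,0,0],-0.13],[[0,-0.032,-0.004],[0,0,0],-0.13],[[0,-0.036,-0.0045],[0,0,0],-0.13],[[0,-0.04,-0.005],[0,0,0],-0.13]])

```text
clock: 15.0
position: [0.5942, -0.1253, 0.027]
ee_rot: [-3.14, -0.11, 0.001]
force: [0.1, -2.5, 2.5]
width: 0.437
```

```bash
python3 trk.py 18
```

```text
15.0 tcp x -0.0203 y -0.0128 z 0.0270 yaw 0.0703 F [ 0.1 -2.5  2.5]
wrist18 mid x 0.0221 ahead of tcp 0.0424 y -0.0127 (-0.056..0.067) z 0.0330 skew -0.0033 18215 res 0.0005
```

View pics/wrist18.png

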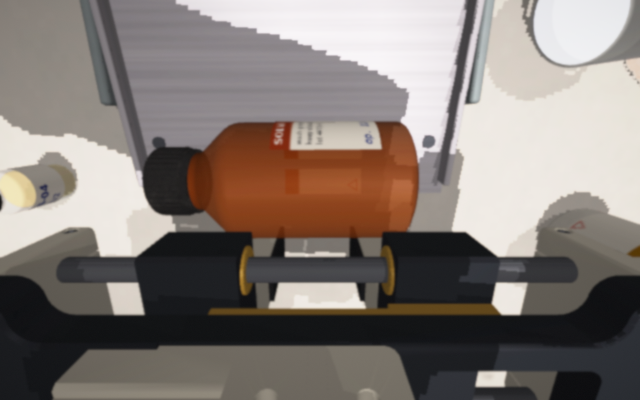

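Call:
play_rows(rows=[[[0,-0.004,-0.0005],[0,0,0],-0.13],[[0,-0.008,-0.001],[0,0,0],-0.13],[[0,-0.012,-0.0015],[0,0,0],-0.13],[[0,-0.016,-0.002],[0,0,0],-0.13],[[0,-0.02,-0.0025],[0,0,0],-0.13],[[0,-0.024,-0.003],[0,0,0],-0.13],[[0,-0.028,-0.0035],[0,0,0],-0.13],[[0,-0.032,-0.004],[0,0,0],-0.13],[[0,-0.036,-0.0045],[0,0,0],-0.13],[[0,-0.04,-0.005],[0,0,0],-0.13]])

```text
clock: 16.05
position: [0.5928, -0.1053, 0.0295]
ee_rot: [3.14, 0.11, -0.001]
force: [0.2, -4.0, 4.1]
width: 0.436
```

Call:
play_rows(rows=[[[0,-0.004,-0.0005],[0,0,0],-0.13],[[0,-0.008,-0.001],[0,0,0],-0.13],[[0,-0.012,-0.0015],[0,0,0],-0.13],[[0,-0.016,-0.002],[0,0,0],-0.13],[[0,-0.02,-0.0025],[0,0,0],-0.13],[[0,-0.024,-0.003],[0,0,0],-0.13],[[0,-0.028,-0.0035],[0,0,0],-0.13],[[0,-0.032,-0.004],[0,0,0],-0.13],[[0,-0.036,-0.0045],[0,0,0],-0.13],[[0,-0.04,-0.005],[0,0,0],-0.13]])

```text
clock: 17.05
position: [0.5914, -0.0854, 0.032]
ee_rot: [-3.14, -0.11, 0.0]
force: [-0.1, -3.9, 3.0]
width: 0.438
```

```bash
python3 trk.py 19
```

```text
17.05 tcp x 0.0197 y -0.0129 z 0.0320 yaw 0.0704 F [-0.1 -3.9  3. ]
wrist19 mid x 0.0618 ahead of tcp 0.0420 y -0.0129 (-0.056..0.067) z 0.0379 skew 0.0036 18109 res 0.0005
```

Call:
play_rows(rows=[[[0,-0.004,-0.0005],[0,0,0],-0.13],[[0,-0.008,-0.001],[0,0,0],-0.13],[[0,-0.012,-0.0015],[0,0,0],-0.13],[[0,-0.016,-0.002],[0,0,0],-0.13],[[0,-0.02,-0.0025],[0,0,0],-0.13],[[0,-0.024,-0.003],[0,0,0],-0.13],[[0,-0.028,-0.0035],[0,0,0],-0.13],[[0,-0.032,-0.004],[0,0,0],-0.13],[[0,-0.036,-0.0045],[0,0,0],-0.13],[[0,-0.04,-0.005],[0,0,0],-0.13]])

```text
clock: 18.1
position: [0.59, -0.0654, 0.0345]
ee_rot: [-3.14, -0.11, 0.001]
force: [-0.2, -5.2, 4.3]
width: 0.434
```

Call:
play_rows(rows=[[[0,-0.004,-0.0005],[0,0,0],-0.13],[[0,-0.008,-0.001],[0,0,0],-0.13],[[0,-0.012,-0.0015],[0,0,0],-0.13],[[0,-0.016,-0.002],[0,0,0],-0.13],[[0,-0.02,-0.0025],[0,0,0],-0.13],[[0,-0.024,-0.003],[0,0,0],-0.13],[[0,-0.028,-0.0035],[0,0,0],-0.13],[[0,-0.032,-0.004],[0,0,0],-0.13],[[0,-0.036,-0.0045],[0,0,0],-0.13],[[0,-0.04,-0.005],[0,0,0],-0.13]])

```text
clock: 19.1
position: [0.5886, -0.0455, 0.037]
ee_rot: [-3.14, -0.11, 0.001]
force: [-0.4, -3.9, 3.8]
width: 0.435
```

```bash
python3 trk.py 20
```

```text
19.1 tcp x 0.0597 y -0.0130 z 0.0370 yaw 0.0703 F [-0.4 -3.9  3.8]
wrist20 mid x 0.1016 ahead of tcp 0.0419 y -0.0131 (-0.057..0.067) z 0.0429 skew 0.0045 18109 res 0.0005
```

View pics/wrist20.png

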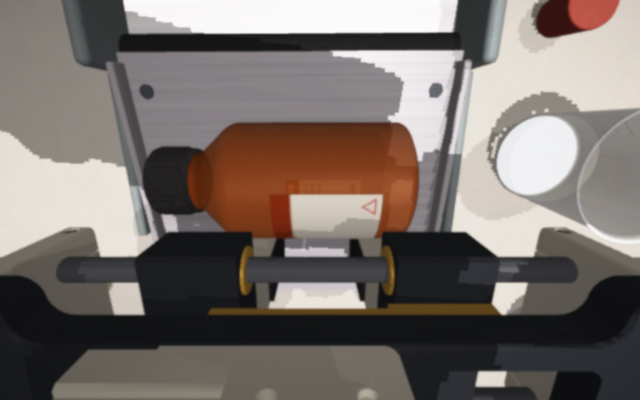

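Call:
play_rows(rows=[[[0,-0.004,-0.0005],[0,0,0],-0.13],[[0,-0.008,-0.001],[0,0,0],-0.13],[[0,-0.012,-0.0015],[0,0,0],-0.13],[[0,-0.016,-0.002],[0,0,0],-0.13],[[0,-0.02,-0.0025],[0,0,0],-0.13],[[0,-0.024,-0.003],[0,0,0],-0.13],[[0,-0.028,-0.0035],[0,0,0],-0.13],[[0,-0.032,-0.004],[0,0,0],-0.13],[[0,-0.036,-0.0045],[0,0,0],-0.13],[[0,-0.04,-0.005],[0,0,0],-0.13]])

```text
clock: 20.15
position: [0.5872, -0.0255, 0.0395]
ee_rot: [-3.14, -0.11, 0.001]
force: [-0.0, -4.6, 3.8]
width: 0.433
```

Call:
play_rows(rows=[[[0,-0.004,-0.0003],[0,0,0],-0.13],[[0,-0.008,-0.0006],[0,0,0],-0.13],[[0,-0.012,-0.001],[0,0,0],-0.13],[[0,-0.016,-0.0013],[0,0,0],-0.13],[[0,-0.02,-0.0016],[0,0,0],-0.13],[[0,-0.024,-0.002],[0,0,0],-0.13],[[0,-0.028,-0.0023],[0,0,0],-0.13],[[0,-0.032,-0.0026],[0,0,0],-0.13],[[0,-0.036,-0.003],[0,0,0],-0.13],[[0,-0.04,-0.0033],[0,0,0],-0.13]])

```text
clock: 21.15
position: [0.5858, -0.0055, 0.0411]
ee_rot: [-3.14, -0.111, 0.001]
force: [0.4, -4.2, 3.6]
width: 0.436
```

```bash
python3 trk.py 21
```

```text
21.15 tcp x 0.0998 y -0.0132 z 0.0411 yaw 0.0704 F [ 0.4 -4.2  3.6]
wrist21 mid x 0.1418 ahead of tcp 0.0421 y -0.0132 (-0.057..0.066) z 0.0480 skew 0.0022 18211 res 0.0005
```

Call:
play_rows(rows=[[[0,-0.004,-0.0003],[0,0,0],-0.13],[[0,-0.008,-0.0005],[0,0,0],-0.13],[[0,-0.012,-0.0008],[0,0,0],-0.13],[[0,-0.016,-0.001],[0,0,0],-0.13],[[0,-0.02,-0.001],[0,0,0],-0.13],[[0,-0.024,-0.001],[0,0,0],-0.13],[[0,-0.028,-0.001],[0,0,0],-0.13],[[0,-0.032,-0.001],[0,0,0],-0.13],[[0,-0.035,-0.001],[0,0,0],-0.13],[[0,-0.038,-0.001],[0,0,0],-0.13]])

```text
clock: 22.2
position: [0.5845, 0.0134, 0.0416]
ee_rot: [-3.14, -0.111, 0.001]
force: [0.9, -4.5, 3.1]
width: 0.434
```

```bash
python3 trk.py 22
```

```text
22.2 tcp x 0.1187 y -0.0133 z 0.0416 yaw 0.0705 F [ 0.9 -4.5  3.1]
wrist22 mid x 0.1608 ahead of tcp 0.0421 y -0.0133 (-0.057..0.066) z 0.0503 skew 0.0032 18467 res 0.0005
```

View pics/wrist22.png

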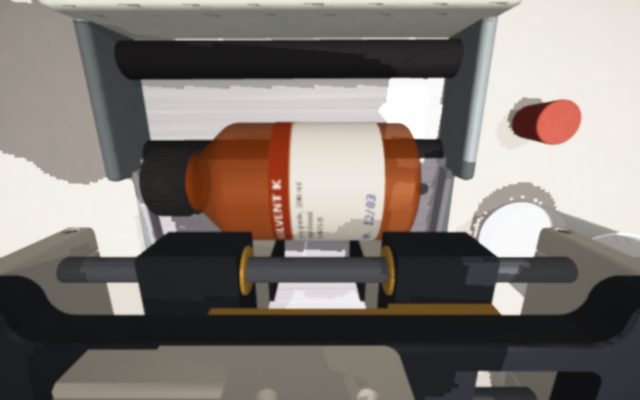

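Call:
play_rows(rows=[[[0,-0.0024,0],[0,0,0],-0.13],[[0,-0.0048,0],[0,0,0],-0.13],[[0,-0.0072,0],[0,0,0],-0.13],[[0,-0.0096,0],[0,0,0],-0.13],[[0,-0.012,0],[0,0,0],-0.13],[[0,-0.0144,0],[0,0,0],-0.13],[[0,-0.0168,0],[0,0,0],-0.13],[[0,-0.0192,0],[0,0,0],-0.13],[[0,-0.0216,0],[0,0,0],-0.13],[[0,-0.024,0],[0,0,0],-0.13]])

```text
clock: 23.25
position: [0.5835, 0.0257, 0.0415]
ee_rot: [-3.139, -0.111, 0.001]
force: [-0.4, -0.2, -0.4]
width: 0.434
```

Call:
play_rows(rows=[[[0,-0.003,0],[0,0,0],-0.13],[[0,-0.006,0],[0,0,0],-0.13],[[0,-0.009,0],[0,0,0],-0.13],[[0,-0.012,0],[0,0,0],-0.13],[[0,-0.015,0],[0,0,0],-0.13],[[0,-0.018,0],[0,0,0],-0.13],[[0,-0.021,0],[0,0,0],-0.13],[[0,-0.024,0],[0,0,0],-0.13],[[0,-0.027,0],[0,0,0],-0.13],[[0,-0.03,0],[0,0,0],-0.13]])

```text
clock: 24.25
position: [0.5826, 0.0403, 0.0416]
ee_rot: [-3.14, -0.111, 0.001]
force: [-0.6, 0.5, -0.6]
width: 0.437
```

```bash
python3 trk.py 23
```

```text
24.25 tcp x 0.1457 y -0.0134 z 0.0416 yaw 0.0704 F [-0.6  0.5 -0.6]
wrist23 mid x 0.1924 ahead of tcp 0.0467 y -0.0141 (-0.058..0.065) z 0.0439 skew -0.0026 18312 res 0.0005
```

View pics/wrist23.png

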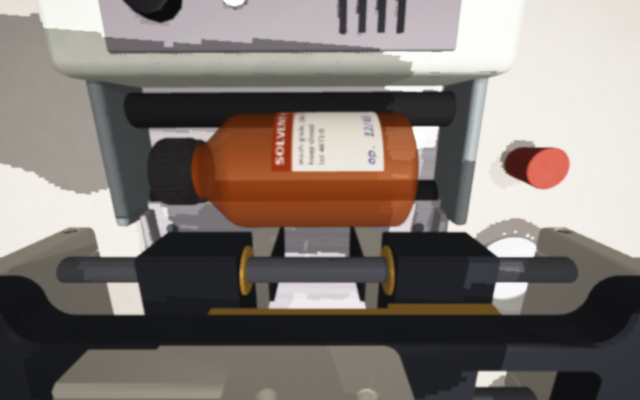

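The bottle rests in the trough: x 0.192, z 0.044, skew about 0. Backing away along the ramp, then up.

Call:
play_rows(rows=[[[0,0.01,-0.002],[0,0,0],-0.13],[[0,0.025,-0.005],[0,0,0],-0.13],[[0,0.045,-0.01],[0,0,0],-0.13],[[0,0.07,-0.02],[0,0,0],-0.13],[[0,0.095,-0.05],[0,0,0],-0.13],[[0,0.12,-0.1],[0,0,0],-0.13],[[0,0.14,-0.16],[0,0,0],-0.13],[[0,0.15,-0.22],[0,0,0],-0.13],[[0,0.15,-0.27],[0,0,0],-0.13],[[0,0.15,-0.3],[0,0,0],-0.13]])

```text
clock: 25.3
position: [0.5886, -0.0366, 0.1944]
ee_rot: [3.139, 0.107, 0.004]
force: [-0.5, -0.1, -0.6]
width: 0.433
```

Call:
play_rows(rows=[[[0,0,0],[0,0,0],-0.13],[[0,0,0],[0,0,0],-0.13],[[0,0,0],[0,0,0],-0.13],[[0,0,0],[0,0,0],-0.13],[[0,0,0],[0,0,0],-0.13]])

```text
clock: 25.8
position: [0.5875, -0.0347, 0.1908]
ee_rot: [3.14, 0.111, -0.003]
force: [0.1, -1.0, 0.5]
width: 0.435
```

```bash
python3 - <<'E'
from cell import arm,eyes
import cv2,numpy as np
from trk import fit
s=arm.observe();print(s['clock'],s['position'],s['force'])
for n in ["wrist","side"]:
    c=eyes.get_calibration(n); im,d=eyes.get_image(n)
    cv2.imwrite(f"pics/{n}24.png",im[:,:,::-1]); np.savez(f"{n}24.npz",p=im,d=d,**c)
    fit(n+'24',.147,235 if n=='wrist' else 400)
E
```

```text
25.8 [ 0.58750439 -0.03470116  0.19076953] [ 0.07062247 -1.01886599  0.4731422 ]
wrist24 mid x 0.1924 ahead of tcp 0.0454 y -0.0156 (-0.059..0.066) z 0.0440 skew -0.0019 4982 res 0.0006
side24 mid x 0.1929 ahead of tcp 0.0459 y -0.0495 (-0.093..0.067) z 0.0437 skew -0.0752 406 res 0.0070
```

View pics/wrist24.png

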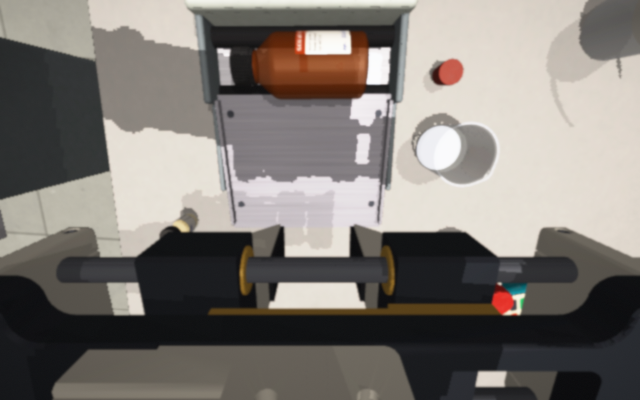

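View pics/side24.png

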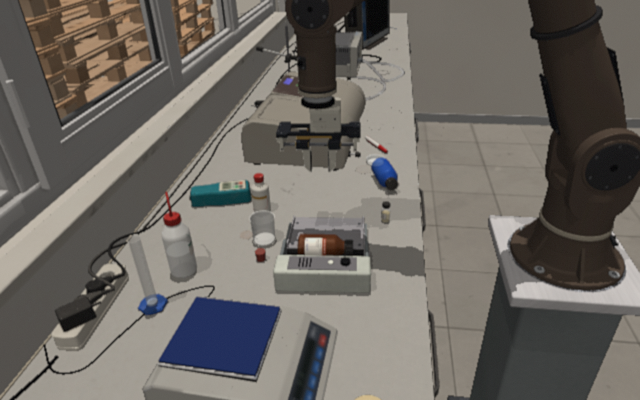

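The bottle lies straight in the trough against the rear roller (wrist view 310,62; side view 325,244). The bystanders are where they were and the hand is clear, so I'm handing in.

```bash
python3 -c "
from cell import arm
print(arm.sign_off())"
```

```text
the job is handed in; nothing more can be done
None
```

I pushed the brown bottle up the ramp and over the top. It now lies straight in the trough against the rear roller, and I handed the job in at about 26 s.

- **Straightening:** Plain pushing only rolled the bottle and did not turn it. I leaned the fingers about 25° forward against its back, so it slid and turned square on the level worktop. The force reached about 32 N at most, and it overshot once and had to be turned back.
- **Contact:** When I straightened the fingers again, the bottle rolled a few millimetres ahead on the level, before the foot of the ramp. I caught up, and every check on the slope showed both fingers against it. Past the crest it rolled the last millimetres down into the trough on its own.
- **Last checks:** The wrist camera put the axis at x = 0.192 m and z = 0.044 m, with a skew of about −0.002 rad, against a trough position of 0.193 m and 0.044 m. The whole bottle spans y = −0.059 to +0.066 m, well inside the brackets, but the middle of its body is about 15 mm right of centre. The side camera agreed on x and z (0.193 m and 0.044 m). Its skew and sideways values (−0.075 rad, −0.050 m) disagreed, because that fit took in other surfaces (6–7 mm residual), so I discarded them.
- **Surroundings:** In the last pictures I checked the bystanders by eye only. Those in view, and the blue look-alike, looked unmoved; the petri dish was partly hidden. The hand was clear.

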